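Run in the pantry hand mill through its tight spot

ROBOT

A 7-joint arm with a two-finger parallel gripper is mounted at the origin on the work surface. World frame = base frame: x ahead of the robot, y to its left, z up, the work surface at z = 0. Lengths are in mm, angles in degrees, forces in N, time in s.
With the tool pointing down it reaches from about 425 to 875 mm from the base axis. Payload 8.4 kg.
Tool frame: the origin (TCP) lies at the very end of the fingers, on their centre line; the grasp point (between the pads) lies 19 mm behind it (bot.grasp_offset is the z of the grasp point in the tool frame, in mm); z points along the fingers, y is the line along which they close (so a half turn about z gives the same grasp; the last joint's range is limited). The gripper opens to 85 mm and grips with 20 to 120 N. Pads are 22 mm wide; open, the fingers measure 114 mm over their backs; the gripper's body (76 mm by 85 mm) begins 54 mm behind the grasp point. The pads swing forward as they close: fully open they stand 13 mm farther back than shut.
Start: joints at [65.707, 19.091, 2.286, 83.961, -0.768, 76.965, -3.352], TCP at [207.405, -615.993, 231.308] pointing down, gripper open.
Joint ranges: [-147.57, 147.57], [-21.85, 119.76], [-74.77, 79.35], [14.55, 137.4], [-85.83, 265.84], [4.83, 119.75], [-152.11, 152.11]. Speed limits (degrees/s): [127.2, 127.2, 159.86, 159.86, 180, 180, 180].

INTERFACE

Orientations are given as a 3x3 rotation matrix whose columns are the frame's x, y, z axes.
In Python, from bench import bot gives the robot as it stands.
- The arm moves only by the tool apply_moves, never from a script. Its argument "targets" is a list of rows, each an object with "dp": the shift along the world's x, y, z in units of 12 cm (1.0 is 12 cm), a list of three; "yaw": the turn about the world's z in units of pi/2 rad (1.0 is pi/2 rad). In form: [{"dp": [tx, ty, tz], "yaw": yaw}, ...]. A call has 1 to 10 rows; each row is the pose to reach, as a shift and turn from the pose commanded when the call began; what a row does not reach only later rows make up. A row lasts 1/12 s, in which the tool goes at most 41.7 mm and 7.16 degrees, less where a joint would pass 70% of its speed; a pose out of reach is approached as far as the arm can. A call with a number of a shift or a turn outside -1 to 1 is refused whole. A call with a gripper value outside its range is refused whole. "fingers" is the finger opening in mm, from 0 to 85.4, set as the call begins (left out, the last holds). The fingers move at their own pace and stop on an object; the grip force is fixed at half the most. Time passes only in rows, so rows that repeat a pose let the fingers close. It gives the time, the measured TCP pose, the force, the opening and the grip force at its end, in the units of the state.
- bot.get_state(): the state, without advancing time (a new reading comes with each control period).
- bot.capture(name): name is "scene" or "top" or "wrist"; returns the picture (420x560x3 uint8, red, green, blue); there is no depth.
- bot.get_calibration(name): a dict with "fx", "fy", "cx", "cy" (pixels), "world_to_cam" (4x4, takes a point from world to camera coordinates); the wrist camera has in their place "mount" (4x4, takes a point from camera to tool coordinates, whose origin is the TCP and whose axes are the flange's). Camera axes: x right, y down, z forward; pixel columns grow to the right and rows downward; lengths in mm; the calibration is good to about 2 mm. A picture is of the moment at which its call begins: read the wrist's pose just before it. get_calibration takes no time and is no camera call.
- bot.hand_in(): hands the job in; it is judged then, once.
The state is a dict: "t": time; "joint_pos": joint angles; "joint_vel": joint speeds; "joint_torque": joint torques, N m; "tool_pos": TCP position; "orientation": TCP orientation; "wrist_force": force on the tool from outside, world axes, zero at the start; "wrist_torque": the same for the moment, N m; "grip_width": finger opening in mm; "grip_force": force on a finger pad.
Only numpy, scipy, OpenCV 4.12 (cv2) and the standard library are available. Lean on these libraries where they do the work, as an engineer would, in place of code of your own. Each camera call takes 0.05 s, during which the arm holds its last target. There are 200 camera calls.

TASK

The hand mill has just been washed and put back together: hold its crank by the knob and turn it clockwise (seen from above), slower than half a turn a second, through the tight spot that comes once in every turn, three times and not a fourth, never letting it race away or kick back. Then leave the crank settled in its rest, the notch just past the tight spot, and let go. Leave the honey pot and the cup beside the mill where they stand.

Things in the scene. Friction and masses are not known exactly. Their poses are not given: they have to be found in the camera images.
- mill: The hand mill, fixed to the worktop; origin under its centre. A wooden box 130 mm square (foot 146 mm), 72 mm tall, with a small drawer front; on it a steel dome 120 mm across at its foot, narrowing to a neck at 168 mm; the crank lies flat on top, highest at 189 mm on the axis.
- axle (a point): Point on the crank's upright turning axis, at the height of the middle of the knob (206 mm above the worktop).
- knob_center (a point): Middle (half-way up) of the dark wooden knob on the crank's end: upright, round, 27 mm across, 36 mm tall, its underside 8 mm above the flat crank arm (18 mm wide, 5 mm thick). 70 mm from the axle axis, it goes round in a level circle and spins freely on its pin, so a hand need not turn with it.
- crank (a joint): Angle of the crank in rad, growing clockwise seen from above, counting whole turns from an arbitrary mark that tells nothing of the tight spot; it turns endlessly. Light drag (under 1 N at the knob) in the slack part. At the start it reads about 0 and stands there, 50 to 230 degrees before the top of the tight spot.
- dome (a point): Top of the mill's dome on its axis. Hidden in it, a sprung jaw makes the tight spot once a turn: over 45 degrees it pushes back, up to 6 to 8 N at the knob; at the top the push changes sign, and for 40 degrees more it drives the crank on as hard (8 to 10 N): a crank not held firmly races away. Where in the turn it lies cannot be seen and differs each time: feel the force on the knob.
- hub (a point): The crank's hub on the mill's axis. The rest is a notch about 40 degrees past the top of the tight spot, ended by a lesser bump (about 4 N) with its crest 55 degrees past the top; from 80 degrees on all is slack until the next tight spot. Let go 36 to 48 degrees past the top, the crank settles in the rest by itself; let go farther off, it jumps.
- jaw (a joint): How far the sprung jaw hidden inside the dome is pushed back (m): 0 in the slack part, 0.0055 at the top of the tight spot, about 0.0015 in the rest, 0.003 on the crest of the lesser bump. It cannot be seen from outside.
- honey_pot: Bystander: white ceramic honey pot with its lid, 92 mm across, 110 mm tall, close to the mill; origin at its underside's centre.
- cup: Bystander: small terracotta cup, 72 mm across, 75 mm tall, close to the mill; origin at its underside's centre.

How it is judged (in metres and radians):
On the way, in this order (a step that is already met when the one before it is completed fails the run):
1. the crank is taken over the top of its tight spot for the first time (value of joint jaw above 0.0045 m and value of joint crank between 0.4 and 4.1 rad), for 0.05 s.
2. the crank is taken over the top of its tight spot for the second time (value of joint jaw above 0.0045 m and value of joint crank between 6.68 and 10.38 rad), for 0.05 s.
3. the crank is taken over the top of its tight spot for the third time (value of joint jaw above 0.0045 m and value of joint crank between 12.97 and 16.67 rad), for 0.05 s.
At the end, for the whole second after the job is handed in: The crank has been through the tight spot three times and stands still, let go, settled in the rest notch just past it (jaw pushed back 0.6 to 2.5 mm) (value of joint jaw between 0.0006 and 0.0025 m and value of joint crank between 13.7 and 17.5 rad and velocity of joint crank between -0.1 and 0.1 rad/s); the robot touches nothing.
It fails at once if the crank races (faster than 3.8 rad/s) (velocity of joint crank above 3.8 rad/s).
It fails at once if the crank kicks back (faster than 3.8 rad/s anticlockwise) (velocity of joint crank below -3.8 rad/s).
It fails at once if the crank is taken into the tight spot a fourth time (value of joint crank above 19.1 rad).
It fails at once if a bystander is shifted by more than 30 mm (distance of any of honey_pot, cup from where it was at the start of the episode above 0.03 m).
It also fails if it takes over 72 s, if anything falls off the work surface, if the arm or the gripper's body presses on something with over 40 N, if the wrist force passes 120 N, or if a joint passes its speed limit or range.

## Working session

There is one attempt and no reset: what is moved stays moved. The work goes in short steps, Python scripts to look and compute and a tool call to move; the robot and the scene stay as the last step left them, time stands still between calls to the robot, and variables do not carry over. Pictures are saved under pics/ and viewed, at most 10 in all, crops included, and the job is handed in when it is done.

Besides the shell and the picture viewer there is one more tool, called after "Request:" as name(argument=value, ...) on one line, values as JSON. apply_moves: Moves the arm, as the interface text tells. Its arguments: {"type":"object","properties":{"targets":{"type":"array"},"fingers":{"type":"number"}},"required":["targets"]}

```bash
mkdir -p pics
python3 - <<'E'
from bench import bot
import cv2,numpy as np
s=bot.get_state();print({k:np.round(v,2).tolist() for k,v in s.items()})
for n in("scene","top"):
    cv2.imwrite(f"pics/{n}0.png",bot.capture(n)[:,:,::-1])
    c=bot.get_calibration(n);print(n,{k:np.round(v,3).tolist() for k,v in c.items()})
print(bot.grasp_offset)
E
```

```text
{'t': 0.0, 'joint_pos': [65.71, 19.13, 2.29, 84.01, -0.77, 76.97, -3.35], 'joint_vel': [0.08, 0.04, -0.05, 0.13, -0.03, -0.0, 0.07], 'joint_torque': [-0.0, -65.86, 1.37, -40.56, 0.02, 0.01, 0.0], 'tool_pos': [207.26, -615.58, 230.43], 'orientation': [[0.95, 0.32, -0.0], [0.32, -0.95, 0.0], [-0.0, -0.0, -1.0]], 'wrist_force': [0.88, -0.53, -0.06], 'wrist_torque': [-0.04, 0.02, -0.02], 'grip_force': 0.0, 'grip_width': 85.26}
scene {'fx': 380.221, 'fy': 380.221, 'cx': 285.322, 'cy': 206.497, 'world_to_cam': [[-0.075, 0.997, -0.004, -0.599], [0.704, 0.05, -0.709, -298.624], [-0.707, -0.056, -0.705, 1148.07], [0.0, 0.0, 0.0, 1.0]]}
top {'fx': 458.148, 'fy': 458.148, 'cx': 277.095, 'cy': 217.093, 'world_to_cam': [[-0.019, -1.0, 0.014, 63.443], [-0.995, 0.018, -0.097, 560.566], [0.097, -0.015, -0.995, 1003.836], [0.0, 0.0, 0.0, 1.0]]}
-18.700000000000003
```

View pics/top0.png

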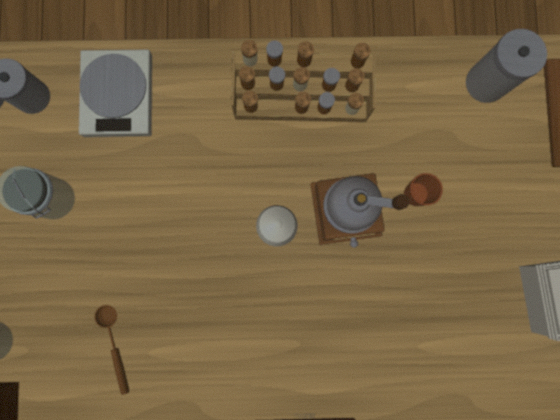

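View pics/scene0.png

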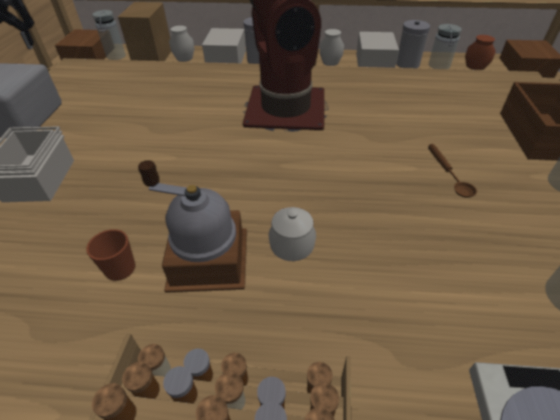

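Top: hub at about (361,199), knob (401,202), cup (425,189), honey pot (277,225). Scene: hub (193,190), knob (149,173). I'll zoom in on both to refine these.

Run:
```python
import cv2,numpy as np
t=cv2.imread("pics/top0.png")[160:250,310:450];s=cv2.imread("pics/scene0.png")[145:285,80:250]
t=cv2.resize(t,None,fx=5,fy=5,interpolation=2);s=cv2.resize(s,None,fx=4,fy=4,interpolation=2)
cv2.imwrite("pics/t1.png",cv2.convertScaleAbs(t,alpha=1.6));cv2.imwrite("pics/s1.png",cv2.convertScaleAbs(s,alpha=1.4))
```

```text
(no output)
```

View pics/t1.png

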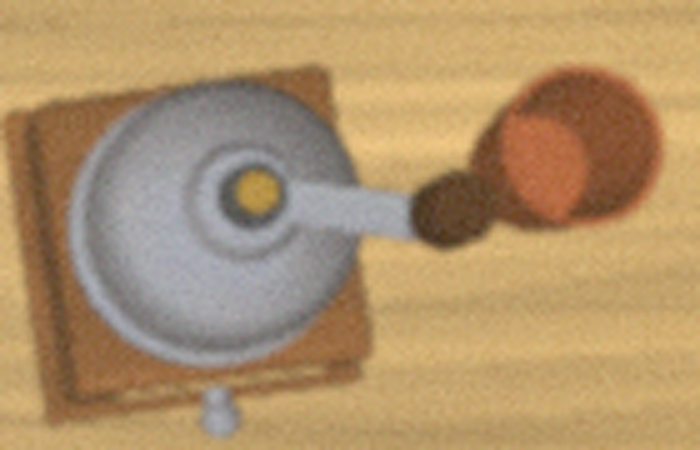

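View pics/s1.png

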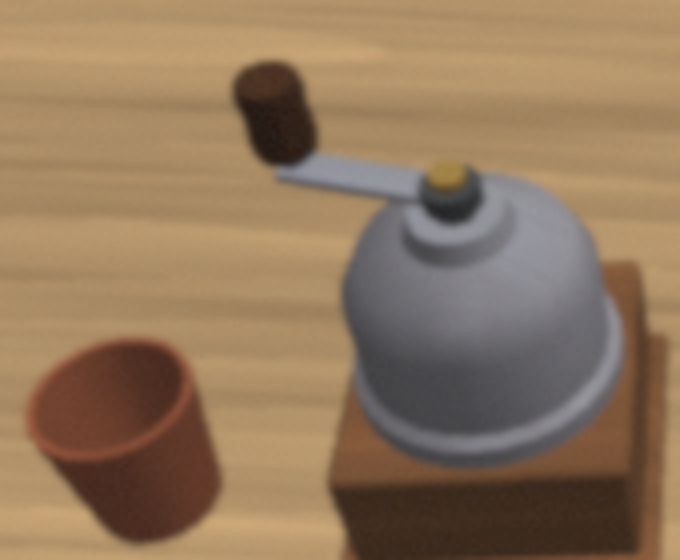

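In the zoomed views, top has hub (361.6,198.2), knob middle (400.6,201.8) and cup rim (426.4,189.4). Scene has hub (192,188.8), knob (148.8,173.3) and cup rim (107.5,244.5). Now to triangulate.

```bash
cat > h.py <<'E'
from bench import bot
import numpy as np
C={n:bot.get_calibration(n) for n in("top","scene")}
def ray(n,u,v):
    c=C[n];T=np.array(c["world_to_cam"]);R=T[:3,:3]
    return -R.T@T[:3,3],R.T@np.array([(u-c["cx"])/c["fx"],(v-c["cy"])/c["fy"],1])
def atz(n,u,v,z):
    o,d=ray(n,u,v);return o+d*(z-o[2])/d[2]
def tri(a,b):
    A=0;B=0
    for n,p in(("top",a),("scene",b)):
        o,d=ray(n,*p);d=d/np.linalg.norm(d);P=np.eye(3)-np.outer(d,d);A=A+P;B=B+P@o
    return np.linalg.solve(A,B)
E
python3 - <<'E'
from h import *
for n,a,b,z in(("hub",(361.6,198.2),(192,188.8),189),("knob",(400.6,201.8),(148.8,173.3),206),("cup",(426.4,189.4),(107.5,244.5),75),("pot",(277,225),(292,214),110)):
    print(n,np.round(tri(a,b),1),np.round(atz("top",*a,z),1),np.round(atz("scene",*b,z),1))
E
```

```text
hub [ 579.4 -106.4  186.8] [ 579.2 -106.2  189. ] [ 581.8 -105.1  189. ]
knob [ 568.8 -175.6  206.3] [ 568.8 -175.6  206. ] [ 568.4 -176.   206. ]
cup [ 612.1 -272.2   71.4] [ 611.5 -270.8   75. ] [ 614.9 -270.    75. ]
pot [538.2  54.1  97.4] [537.2  54.9 110. ] [550.3  54.2 110. ]
```

Request:
apply_moves(targets=[{"dp": [0.1,0.12,0.25],"yaw": 0},{"dp": [0.3,0.37,0.25],"yaw": 0},{"dp": [0.55,0.67,0.25],"yaw": 0},{"dp": [0.75,0.92,0.25],"yaw": 0},{"dp": [0.75,0.92,0.25],"yaw": 0}], fingers=85)

```text
t: 0.52
tool_pos: [304.5, -498.9, 261.5]
orientation: [[0.944, 0.329, 0.003], [0.329, -0.944, 0.003], [0.004, -0.002, -1.0]]
wrist_force: [1.5, -0.5, -0.3]
grip_width: 85.3
grip_force: 0.0
```

Request:
apply_moves(targets=[{"dp": [0.2,0.25,0],"yaw": 0},{"dp": [0.45,0.55,0],"yaw": 0},{"dp": [0.75,0.92,0],"yaw": 0},{"dp": [0.75,0.92,0],"yaw": 0},{"dp": [0.75,0.92,0],"yaw": 0}])

```text
t: 0.93
tool_pos: [391.6, -390.1, 261.2]
orientation: [[0.945, 0.327, 0.001], [0.327, -0.945, 0.002], [0.002, -0.001, -1.0]]
wrist_force: [0.4, 0.1, 0.2]
grip_width: 85.1
grip_force: 0.0
```

Request:
apply_moves(targets=[{"dp": [0.2,0.25,0],"yaw": 0},{"dp": [0.45,0.55,0],"yaw": 0},{"dp": [0.75,0.92,0],"yaw": 0},{"dp": [0.75,0.92,0],"yaw": 0},{"dp": [0.75,0.92,0],"yaw": 0}])

```text
t: 1.35
tool_pos: [480.6, -279.7, 261.0]
orientation: [[0.945, 0.326, 0.001], [0.326, -0.945, 0.002], [0.001, -0.002, -1.0]]
wrist_force: [-0.1, -0.5, -0.3]
grip_width: 85.3
grip_force: 0.0
```

Request:
apply_moves(targets=[{"dp": [0.2,0.25,0],"yaw": 0},{"dp": [0.45,0.55,0],"yaw": 0},{"dp": [0.65,0.8,0],"yaw": 0},{"dp": [0.76,0.91,0],"yaw": 0},{"dp": [0.76,0.91,0],"yaw": 0},{"dp": [0.76,0.91,0],"yaw": 0},{"dp": [0.76,0.91,0],"yaw": 0}])

```text
t: 1.93
tool_pos: [567.9, -177.3, 260.9]
orientation: [[0.948, 0.318, -0.001], [0.318, -0.948, -0.001], [-0.001, 0.0, -1.0]]
wrist_force: [-1.0, 0.0, 1.0]
grip_width: 84.5
grip_force: 0.0
```

Request:
apply_moves(targets=[{"dp": [0,0,-0.15],"yaw": 0},{"dp": [0,0,-0.3],"yaw": 0},{"dp": [0,0,-0.45],"yaw": 0},{"dp": [0,0,-0.57],"yaw": 0},{"dp": [0,0,-0.57],"yaw": 0},{"dp": [0,0,-0.57],"yaw": 0}])

```text
t: 2.43
tool_pos: [567.5, -177.3, 192.6]
orientation: [[0.949, 0.317, -0.002], [0.317, -0.949, -0.0], [-0.002, -0.0, -1.0]]
wrist_force: [0.0, -0.6, 0.9]
grip_width: 85.1
grip_force: 0.0
```

Run:
```python
from bench import bot
import cv2
for n in("top","wrist"):
    cv2.imwrite(f"pics/{n}2.png",bot.capture(n)[:,:,::-1])
s=bot.get_state();print(s["tool_pos"],s["wrist_force"],s["joint_pos"])
```

```text
[ 568.73065208 -176.70912718  194.15888858] [-0.36005178  0.08634784  1.45026958] [ 29.24889901  15.28156077 -19.41792184  93.91553898   5.32194849
  71.62924201 -62.68179055]
```

View pics/wrist2.png

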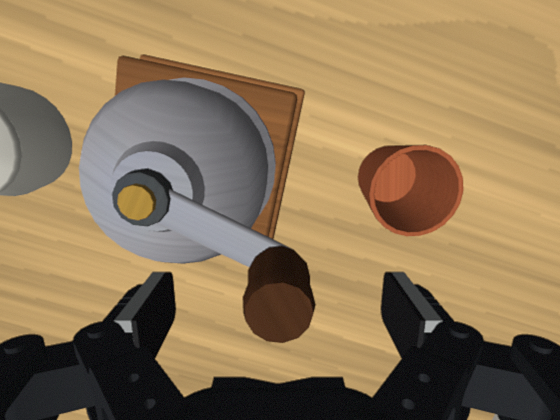

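The wrist view shows the knob centred between the fingers, at column ~278 with the pads at 172 and 384. Next I close on it.

Request:
apply_moves(targets=[{"dp": [0,0,0],"yaw": 0},{"dp": [0,0,0],"yaw": 0},{"dp": [0,0,0],"yaw": 0},{"dp": [0,0,0],"yaw": 0},{"dp": [0,0,0],"yaw": 0},{"dp": [0,0,0],"yaw": 0},{"dp": [0,0,0],"yaw": 0},{"dp": [0,0,0],"yaw": 0}], fingers=20)

```text
t: 3.2
tool_pos: [568.9, -176.1, 193.5]
orientation: [[0.948, 0.319, 0.001], [0.319, -0.948, -0.001], [0.001, 0.001, -1.0]]
wrist_force: [0.6, -2.1, 5.3]
grip_width: 25.0
grip_force: 59.0
```

```bash
cat > arc.py <<'E'
# python3 arc.py deg0 deg1 n : rows for clockwise travel from turned angle deg0 to deg1 (start direction A0)
import sys,numpy as np
A0=np.degrees(np.arctan2(-69.3,-10.7));a,b=float(sys.argv[1]),float(sys.argv[2]);n=int(sys.argv[3])
f=lambda d:70/120*np.array([np.cos(np.radians(A0-d)),np.sin(np.radians(A0-d))])
for d in np.linspace(a,b,n+1)[1:]:print('{"dp": [%.3f, %.3f, 0], "yaw": 0},'%tuple(f(d)-f(a)),end=' ')
print("\ntangent",np.sin(np.radians(A0-b)).round(3),-np.cos(np.radians(A0-b)).round(3))
E
python3 -c "from bench import bot;s=bot.get_state();print(s['tool_pos'],s['wrist_force'],s['grip_width'])"
for i in 0 30 60 90 120 150 180 210 240 270 300 330; do echo "== $i";python3 arc.py $i $((i+30)) 6;done
```

```text
[ 568.94764502 -176.05493857  193.51883681] [ 0.64259178 -2.13990867  5.28231472] 24.9566164869363
== 0
{"dp": [-0.050, 0.010, 0], "yaw": 0}, {"dp": [-0.099, 0.024, 0], "yaw": 0}, {"dp": [-0.146, 0.043, 0], "yaw": 0}, {"dp": [-0.192, 0.065, 0], "yaw": 0}, {"dp": [-0.235, 0.092, 0], "yaw": 0}, {"dp": [-0.276, 0.122, 0], "yaw": 0}, 
tangent -0.78 0.626
== 30
{"dp": [-0.038, 0.034, 0], "yaw": 0}, {"dp": [-0.073, 0.070, 0], "yaw": 0}, {"dp": [-0.105, 0.110, 0], "yaw": 0}, {"dp": [-0.134, 0.152, 0], "yaw": 0}, {"dp": [-0.158, 0.197, 0], "yaw": 0}, {"dp": [-0.178, 0.244, 0], "yaw": 0}, 
tangent -0.362 0.932
== 60
{"dp": [-0.016, 0.048, 0], "yaw": 0}, {"dp": [-0.028, 0.098, 0], "yaw": 0}, {"dp": [-0.036, 0.148, 0], "yaw": 0}, {"dp": [-0.039, 0.199, 0], "yaw": 0}, {"dp": [-0.038, 0.250, 0], "yaw": 0}, {"dp": [-0.033, 0.300, 0], "yaw": 0}, 
tangent 0.153 0.988
== 90
{"dp": [0.010, 0.050, 0], "yaw": 0}, {"dp": [0.024, 0.099, 0], "yaw": 0}, {"dp": [0.043, 0.146, 0], "yaw": 0}, {"dp": [0.065, 0.192, 0], "yaw": 0}, {"dp": [0.092, 0.235, 0], "yaw": 0}, {"dp": [0.122, 0.276, 0], "yaw": 0}, 
tangent
[... 1373 characters left out ...]
": [-0.043, -0.146, 0], "yaw": 0}, {"dp": [-0.065, -0.192, 0], "yaw": 0}, {"dp": [-0.092, -0.235, 0], "yaw": 0}, {"dp": [-0.122, -0.276, 0], "yaw": 0}, 
tangent -0.626 -0.78
== 300
{"dp": [-0.034, -0.038, 0], "yaw": 0}, {"dp": [-0.070, -0.073, 0], "yaw": 0}, {"dp": [-0.110, -0.105, 0], "yaw": 0}, {"dp": [-0.152, -0.134, 0], "yaw": 0}, {"dp": [-0.197, -0.158, 0], "yaw": 0}, {"dp": [-0.244, -0.178, 0], "yaw": 0}, 
tangent -0.932 -0.362
== 330
{"dp": [-0.048, -0.016, 0], "yaw": 0}, {"dp": [-0.098, -0.028, 0], "yaw": 0}, {"dp": [-0.148, -0.036, 0], "yaw": 0}, {"dp": [-0.199, -0.039, 0], "yaw": 0}, {"dp": [-0.250, -0.038, 0], "yaw": 0}, {"dp": [-0.300, -0.033, 0], "yaw": 0}, 
tangent -0.988 0.153
```

Request:
apply_moves(targets=[{"dp": [-0.05,0.01,0],"yaw": 0},{"dp": [-0.099,0.024,0],"yaw": 0},{"dp": [-0.146,0.043,0],"yaw": 0},{"dp": [-0.192,0.065,0],"yaw": 0},{"dp": [-0.235,0.092,0],"yaw": 0},{"dp": [-0.276,0.122,0],"yaw": 0},{"dp": [-0.276,0.122,0],"yaw": 0}])

```text
t: 3.78
tool_pos: [535.3, -159.8, 193.5]
orientation: [[0.947, 0.32, 0.001], [0.32, -0.947, 0.0], [0.001, -0.0, -1.0]]
wrist_force: [0.4, 1.8, 5.9]
grip_width: 25.4
grip_force: 59.1
```

Request:
apply_moves(targets=[{"dp": [-0.038,0.034,0],"yaw": 0},{"dp": [-0.073,0.07,0],"yaw": 0},{"dp": [-0.105,0.11,0],"yaw": 0},{"dp": [-0.134,0.152,0],"yaw": 0},{"dp": [-0.158,0.197,0],"yaw": 0},{"dp": [-0.178,0.244,0],"yaw": 0},{"dp": [-0.178,0.244,0],"yaw": 0}])

```text
t: 4.37
tool_pos: [515.1, -129.4, 193.5]
orientation: [[0.947, 0.321, 0.003], [0.321, -0.947, 0.001], [0.003, -0.0, -1.0]]
wrist_force: [7.1, 2.2, 3.0]
grip_width: 25.2
grip_force: 58.9
```

Request:
apply_moves(targets=[{"dp": [-0.012,0.048,0],"yaw": 0},{"dp": [-0.02,0.098,0],"yaw": 0},{"dp": [-0.026,0.148,0],"yaw": 0},{"dp": [-0.029,0.199,0],"yaw": 0},{"dp": [-0.028,0.25,0],"yaw": 0},{"dp": [-0.023,0.3,0],"yaw": 0},{"dp": [-0.023,0.3,0],"yaw": 0}])

```text
t: 4.95
tool_pos: [512.7, -94.5, 193.5]
orientation: [[0.947, 0.32, 0.003], [0.32, -0.947, -0.0], [0.003, 0.001, -1.0]]
wrist_force: [7.2, -0.6, 3.7]
grip_width: 25.4
grip_force: 59.1
```

Request:
apply_moves(targets=[{"dp": [0.01,0.05,0],"yaw": 0},{"dp": [0.024,0.099,0],"yaw": 0},{"dp": [0.043,0.146,0],"yaw": 0},{"dp": [0.065,0.192,0],"yaw": 0},{"dp": [0.092,0.235,0],"yaw": 0},{"dp": [0.122,0.276,0],"yaw": 0},{"dp": [0.122,0.276,0],"yaw": 0}])

```text
t: 5.53
tool_pos: [525.9, -64.8, 193.4]
orientation: [[0.948, 0.317, -0.0], [0.317, -0.948, -0.004], [-0.001, 0.003, -1.0]]
wrist_force: [-0.3, -7.2, 10.6]
grip_width: 25.9
grip_force: 59.6
```

```bash
cat > fit.py <<'E'
import numpy as np
from scipy.optimize import least_squares
P=np.array([[568.9,-176.1],[535.3,-159.8],[515.1,-129.4],[512.7,-94.5],[525.9,-64.8]])
for r in(70,None):
    f=lambda c:np.hypot(*(P-c[:2]).T)-(r or c[2])
    s=least_squares(f,[579,-106,70]);c=s.x;print(c.round(2),s.fun.round(2),(np.degrees(np.arctan2(*(P-c[:2]).T[::-1]))).round(1))
E
python3 fit.py
```

```text
[ 581.53 -107.26   70.  ] [-0.01 -0.01  0.02  0.   -0.02] [-100.4 -131.3 -161.6  169.5  142.6]
[ 581.48 -107.28   69.96] [ 0.01 -0.02  0.01  0.   -0.  ] [-100.4 -131.3 -161.6  169.5  142.6]
```

```bash
cat > arc.py <<'E'
# arc.py X Y step phi0 phi1 phi2 ... : one call per segment, from commanded pose X,Y
import sys,numpy as np
X,Y,st,*ph=map(float,sys.argv[1:]);c=np.array([581.5,-107.3]);p=np.array([X,Y])
f=lambda d:c+70*np.array([np.cos(np.radians(-100.4-d)),np.sin(np.radians(-100.4-d))])
for a,b in zip(ph,ph[1:]):
    n=int(np.ceil(abs(b-a)/st-1e-6));r=[np.round((f(d)-p)/120,3) for d in np.linspace(a,b,n+1)[1:]]
    r.append(r[-1]);print(b,"["+", ".join('{"dp": [%g, %g, 0], "yaw": 0}'%tuple(q) for q in r)+"]");p=p+120*r[-1]
print("end",p.round(2))
E
cat > ft.py <<'E'
# ft.py x y fx fy ... : turned angle, tangential and radial force on the tool
import sys,numpy as np
for x,y,fx,fy in np.array(sys.argv[1:],float).reshape(-1,4):
    a=np.arctan2(y+107.3,x-581.5);print("phi %.1f ft %.1f fr %.1f"%((-100.4-np.degrees(a))%360,fx*np.sin(a)-fy*np.cos(a),fx*np.cos(a)+fy*np.sin(a)))
E
python3 arc.py 526.0 -62.55 4 118.4 128 140 152 164
python3 ft.py 568.9 -176.1 .6 -2.1 535.3 -159.8 .4 1.8 515.1 -129.4 7.1 2.2 512.7 -94.5 7.2 -.6 525.9 -64.8 -.3 -7.2
```

```text
128.0 [{"dp": [0.029, 0.017, 0], "yaw": 0}, {"dp": [0.051, 0.041, 0], "yaw": 0}, {"dp": [0.075, 0.063, 0], "yaw": 0}, {"dp": [0.075, 0.063, 0], "yaw": 0}]
140.0 [{"dp": [0.032, 0.026, 0], "yaw": 0}, {"dp": [0.065, 0.05, 0], "yaw": 0}, {"dp": [0.099, 0.071, 0], "yaw": 0}, {"dp": [0.099, 0.071, 0], "yaw": 0}]
152.0 [{"dp": [0.036, 0.019, 0], "yaw": 0}, {"dp": [0.074, 0.035, 0], "yaw": 0}, {"dp": [0.112, 0.049, 0], "yaw": 0}, {"dp": [0.112, 0.049, 0], "yaw": 0}]
164.0 [{"dp": [0.039, 0.011, 0], "yaw": 0}, {"dp": [0.079, 0.019, 0], "yaw": 0}, {"dp": [0.12, 0.025, 0], "yaw": 0}, {"dp": [0.12, 0.025, 0], "yaw": 0}]
end [574.72 -37.59]
phi 360.0 ft -1.0 fr 2.0
phi 30.9 ft 0.9 fr -1.6
phi 61.2 ft -0.2 fr -7.4
phi 90.1 ft 0.7 fr -7.2
phi 117.0 ft -5.9 fr -4.1
```

Request:
apply_moves(targets=[{"dp": [0.029,0.017,0],"yaw": 0},{"dp": [0.051,0.041,0],"yaw": 0},{"dp": [0.075,0.063,0],"yaw": 0},{"dp": [0.075,0.063,0],"yaw": 0}])

```text
t: 5.87
tool_pos: [533.6, -56.3, 193.3]
orientation: [[0.948, 0.318, -0.003], [0.318, -0.948, -0.002], [-0.004, 0.001, -1.0]]
wrist_force: [-6.8, -4.3, 14.1]
grip_width: 25.3
grip_force: 60.1
```

Request:
apply_moves(targets=[{"dp": [0.032,0.026,0],"yaw": 0},{"dp": [0.065,0.05,0],"yaw": 0},{"dp": [0.099,0.071,0],"yaw": 0},{"dp": [0.099,0.071,0],"yaw": 0}])

```text
t: 6.2
tool_pos: [546.1, -46.7, 193.3]
orientation: [[0.948, 0.319, -0.002], [0.319, -0.948, -0.001], [-0.002, 0.001, -1.0]]
wrist_force: [-4.7, -2.0, 12.9]
grip_width: 25.8
grip_force: 59.9
```

Request:
apply_moves(targets=[{"dp": [0.036,0.019,0],"yaw": 0},{"dp": [0.074,0.035,0],"yaw": 0},{"dp": [0.112,0.049,0],"yaw": 0},{"dp": [0.112,0.049,0],"yaw": 0}])

```text
t: 6.53
tool_pos: [560.7, -40.0, 193.4]
orientation: [[0.948, 0.32, 0.0], [0.32, -0.948, -0.0], [0.0, 0.0, -1.0]]
wrist_force: [1.3, 1.1, 8.7]
grip_width: 25.5
grip_force: 59.5
```

Request:
apply_moves(targets=[{"dp": [0.039,0.011,0],"yaw": 0},{"dp": [0.079,0.019,0],"yaw": 0},{"dp": [0.12,0.025,0],"yaw": 0},{"dp": [0.12,0.025,0],"yaw": 0}])

```text
t: 6.87
tool_pos: [576.1, -37.0, 193.4]
orientation: [[0.948, 0.32, 0.002], [0.32, -0.948, 0.0], [0.002, 0.001, -1.0]]
wrist_force: [6.3, 0.3, 4.7]
grip_width: 25.4
grip_force: 59.3
```

```bash
python3 ft.py 533.6 -56.3 -6.8 -4.3 546.1 -46.7 -4.7 -2 560.7 -40 1.3 1.1 576.1 -37 6.3 .3
python3 arc.py 574.72 -37.59 5 164 174 184 194 206 220 250 280
```

```text
phi 126.4 ft -7.9 fr 1.5
phi 139.3 ft -5.1 fr 0.6
phi 152.4 ft 1.6 fr 0.7
phi 165.2 ft 6.3 fr -0.2
174.0 [{"dp": [0.05, 0.002, 0], "yaw": 0}, {"dp": [0.101, 0.001, 0], "yaw": 0}, {"dp": [0.101, 0.001, 0], "yaw": 0}]
184.0 [{"dp": [0.051, -0.006, 0], "yaw": 0}, {"dp": [0.101, -0.017, 0], "yaw": 0}, {"dp": [0.101, -0.017, 0], "yaw": 0}]
194.0 [{"dp": [0.048, -0.015, 0], "yaw": 0}, {"dp": [0.095, -0.034, 0], "yaw": 0}, {"dp": [0.095, -0.034, 0], "yaw": 0}]
206.0 [{"dp": [0.037, -0.018, 0], "yaw": 0}, {"dp": [0.072, -0.038, 0], "yaw": 0}, {"dp": [0.106, -0.061, 0], "yaw": 0}, {"dp": [0.106, -0.061, 0], "yaw": 0}]
220.0 [{"dp": [0.037, -0.03, 0], "yaw": 0}, {"dp": [0.071, -0.063, 0], "yaw": 0}, {"dp": [0.103, -0.098, 0], "yaw": 0}, {"dp": [0.103, -0.098, 0], "yaw": 0}]
250.0 [{"dp": [0.031, -0.041, 0], "yaw": 0}, {"dp": [0.058, -0.084, 0], "yaw": 0}, {"dp": [0.081, -0.129, 0], "yaw": 0}, {"dp": [0.1, -0.176, 0], "yaw": 0}, {"dp": [0.115, -0.225, 0], "yaw": 0}, {"dp": [0.126, -0.275, 0], "yaw": 0}, {"dp": [0.126, -0.275, 0], "yaw": 0}]
280.0 [{"dp": [0.006, -0.05, 0], "yaw": 0}, {"dp": [0.008, -0.101, 0], "yaw": 0}, {"dp": [0.005, -0.152, 0], "yaw": 0}, {"dp": [-0.002, -0.202, 0], "yaw": 0}, {"dp": [-0.013, -0.252, 0], "yaw": 0}, {"dp": [-0.029, -0.3, 0], "yaw": 0}, {"dp": [-0.029, -0.3, 0], "yaw": 0}]
end [ 647.08 -131.67]
```

Request:
apply_moves(targets=[{"dp": [0.05,0.002,0],"yaw": 0},{"dp": [0.101,0.001,0],"yaw": 0},{"dp": [0.101,0.001,0],"yaw": 0}])

```text
t: 7.12
tool_pos: [588.8, -37.2, 193.5]
orientation: [[0.948, 0.319, 0.003], [0.319, -0.948, 0.0], [0.003, 0.001, -1.0]]
wrist_force: [8.3, -0.3, 3.6]
grip_width: 25.4
grip_force: 59.3
```

Request:
apply_moves(targets=[{"dp": [0.051,-0.006,0],"yaw": 0},{"dp": [0.101,-0.017,0],"yaw": 0},{"dp": [0.101,-0.017,0],"yaw": 0}])

```text
t: 7.37
tool_pos: [599.8, -39.4, 193.4]
orientation: [[0.948, 0.319, 0.0], [0.319, -0.948, 0.0], [0.0, -0.0, -1.0]]
wrist_force: [1.3, 0.2, 10.1]
grip_width: 25.4
grip_force: 59.7
```

Request:
apply_moves(targets=[{"dp": [0.048,-0.015,0],"yaw": 0},{"dp": [0.095,-0.034,0],"yaw": 0},{"dp": [0.095,-0.034,0],"yaw": 0}])

```text
t: 7.62
tool_pos: [610.3, -43.0, 193.4]
orientation: [[0.948, 0.319, -0.001], [0.319, -0.948, 0.001], [-0.001, -0.001, -1.0]]
wrist_force: [-2.9, 1.5, 11.2]
grip_width: 25.1
grip_force: 60.1
```

Request:
apply_moves(targets=[{"dp": [0.037,-0.018,0],"yaw": 0},{"dp": [0.072,-0.038,0],"yaw": 0},{"dp": [0.106,-0.061,0],"yaw": 0},{"dp": [0.106,-0.061,0],"yaw": 0}])

```text
t: 7.95
tool_pos: [623.9, -51.0, 193.4]
orientation: [[0.948, 0.319, 0.001], [0.319, -0.948, 0.0], [0.001, 0.0, -1.0]]
wrist_force: [2.3, 0.1, 8.4]
grip_width: 25.1
grip_force: 59.8
```

Request:
apply_moves(targets=[{"dp": [0.037,-0.03,0],"yaw": 0},{"dp": [0.071,-0.063,0],"yaw": 0},{"dp": [0.103,-0.098,0],"yaw": 0},{"dp": [0.103,-0.098,0],"yaw": 0}])

```text
t: 8.28
tool_pos: [636.9, -64.2, 193.5]
orientation: [[0.948, 0.318, 0.002], [0.318, -0.948, -0.001], [0.002, 0.002, -1.0]]
wrist_force: [5.6, -2.0, 6.6]
grip_width: 25.6
grip_force: 59.5
```

Request:
apply_moves(targets=[{"dp": [0.031,-0.041,0],"yaw": 0},{"dp": [0.058,-0.084,0],"yaw": 0},{"dp": [0.081,-0.129,0],"yaw": 0},{"dp": [0.1,-0.176,0],"yaw": 0},{"dp": [0.115,-0.225,0],"yaw": 0},{"dp": [0.126,-0.275,0],"yaw": 0},{"dp": [0.126,-0.275,0],"yaw": 0}])

```text
t: 8.87
tool_pos: [651.0, -97.1, 193.5]
orientation: [[0.948, 0.318, 0.0], [0.318, -0.948, -0.001], [0.0, 0.001, -1.0]]
wrist_force: [1.4, -1.5, 8.1]
grip_width: 25.3
grip_force: 59.7
```

Request:
apply_moves(targets=[{"dp": [0.006,-0.05,0],"yaw": 0},{"dp": [0.008,-0.101,0],"yaw": 0},{"dp": [0.005,-0.152,0],"yaw": 0},{"dp": [-0.002,-0.202,0],"yaw": 0},{"dp": [-0.013,-0.252,0],"yaw": 0},{"dp": [-0.029,-0.3,0],"yaw": 0},{"dp": [-0.029,-0.3,0],"yaw": 0}])

```text
t: 9.45
tool_pos: [646.7, -133.2, 193.5]
orientation: [[0.948, 0.318, -0.0], [0.318, -0.948, -0.001], [-0.001, 0.001, -1.0]]
wrist_force: [1.0, -1.7, 8.3]
grip_width: 25.7
grip_force: 59.7
```

```bash
python3 ft.py 588.8 -37.2 8.3 -.3 599.8 -39.4 1.3 .2 610.3 -43 -2.9 1.5 623.9 -51 2.3 .1 636.9 -64.2 5.6 -2 651 -97.1 1.4 -1.5 646.7 -133.2 1 -1.7
python3 arc.py 647.08 -131.67 5 280 320 360 400 440 465 485 505 515 535 548 556 580
```

```text
phi 175.5 ft 8.3 fr 0.6
phi 184.7 ft 1.2 fr 0.5
phi 193.7 ft -3.3 fr 0.2
phi 206.6 ft 1.8 fr 1.5
phi 221.7 ft 5.0 fr 3.2
phi 251.3 ft 1.7 fr 1.2
phi 281.3 ft 1.2 fr 1.6
320.0 [{"dp": [-0.02, -0.047, 0], "yaw": 0}, {"dp": [-0.043, -0.092, 0], "yaw": 0}, {"dp": [-0.071, -0.135, 0], "yaw": 0}, {"dp": [-0.102, -0.175, 0], "yaw": 0}, {"dp": [-0.137, -0.212, 0], "yaw": 0}, {"dp": [-0.175, -0.246, 0], "yaw": 0}, {"dp": [-0.215, -0.277, 0], "yaw": 0}, {"dp": [-0.258, -0.304, 0], "yaw": 0}, {"dp": [-0.258, -0.304, 0], "yaw": 0}]
360.0 [{"dp": [-0.046, -0.023, 0], "yaw": 0}, {"dp": [-0.093, -0.042, 0], "yaw": 0}, {"dp": [-0.141, -0.057, 0], "yaw": 0}, {"dp": [-0.191, -0.068, 0], "yaw": 0}, {"dp": [-0.242, -0.074, 0], "yaw": 0}, {"dp": [-0.293, -0.076, 0], "yaw": 0}, {"dp": [-0.343, -0.074, 0], "yaw": 0}, {"dp": [-0.394, -0.067, 0], "yaw": 0}, {"dp": [-0.394, -0.067, 0], "yaw": 0}]
400.0 [{"dp": [-0.049, 0.012, 0], "yaw": 0}, {"dp": [-0.098, 0.027, 0], "yaw": 0}, {"dp": [-0.145, 0.047, 0], "yaw": 0}, {"dp": [-0.19, 0.071, 0], "yaw": 0}, {"dp": [-0.232, 0.099, 0], "yaw": 0}, {"dp": [-0.273, 0.13
[... 1226 characters left out ...]
 0.01, 0], "yaw": 0}, {"dp": [0.101, 0.017, 0], "yaw": 0}, {"dp": [0.152, 0.018, 0], "yaw": 0}, {"dp": [0.202, 0.016, 0], "yaw": 0}, {"dp": [0.202, 0.016, 0], "yaw": 0}]
548.0 [{"dp": [0.044, -0.006, 0], "yaw": 0}, {"dp": [0.087, -0.015, 0], "yaw": 0}, {"dp": [0.13, -0.027, 0], "yaw": 0}, {"dp": [0.13, -0.027, 0], "yaw": 0}]
556.0 [{"dp": [0.038, -0.015, 0], "yaw": 0}, {"dp": [0.075, -0.031, 0], "yaw": 0}, {"dp": [0.075, -0.031, 0], "yaw": 0}]
580.0 [{"dp": [0.043, -0.024, 0], "yaw": 0}, {"dp": [0.083, -0.051, 0], "yaw": 0}, {"dp": [0.122, -0.081, 0], "yaw": 0}, {"dp": [0.157, -0.115, 0], "yaw": 0}, {"dp": [0.19, -0.151, 0], "yaw": 0}, {"dp": [0.19, -0.151, 0], "yaw": 0}]
end [635.44 -62.67]
```

Request:
apply_moves(targets=[{"dp": [-0.02,-0.047,0],"yaw": 0},{"dp": [-0.043,-0.092,0],"yaw": 0},{"dp": [-0.071,-0.135,0],"yaw": 0},{"dp": [-0.102,-0.175,0],"yaw": 0},{"dp": [-0.137,-0.212,0],"yaw": 0},{"dp": [-0.175,-0.246,0],"yaw": 0},{"dp": [-0.215,-0.277,0],"yaw": 0},{"dp": [-0.258,-0.304,0],"yaw": 0},{"dp": [-0.258,-0.304,0],"yaw": 0}])

```text
t: 10.2
tool_pos: [615.2, -168.8, 193.5]
orientation: [[0.948, 0.318, -0.001], [0.318, -0.948, -0.0], [-0.001, -0.0, -1.0]]
wrist_force: [-0.5, 0.4, 8.9]
grip_width: 25.7
grip_force: 59.7
```

Request:
apply_moves(targets=[{"dp": [-0.046,-0.023,0],"yaw": 0},{"dp": [-0.093,-0.042,0],"yaw": 0},{"dp": [-0.141,-0.057,0],"yaw": 0},{"dp": [-0.191,-0.068,0],"yaw": 0},{"dp": [-0.242,-0.074,0],"yaw": 0},{"dp": [-0.293,-0.076,0],"yaw": 0},{"dp": [-0.343,-0.074,0],"yaw": 0},{"dp": [-0.394,-0.067,0],"yaw": 0},{"dp": [-0.394,-0.067,0],"yaw": 0}])

```text
t: 10.95
tool_pos: [568.0, -176.0, 193.5]
orientation: [[0.948, 0.319, -0.001], [0.319, -0.948, -0.0], [-0.001, -0.0, -1.0]]
wrist_force: [0.0, 0.6, 7.7]
grip_width: 25.2
grip_force: 59.7
```

Request:
apply_moves(targets=[{"dp": [-0.049,0.012,0],"yaw": 0},{"dp": [-0.098,0.027,0],"yaw": 0},{"dp": [-0.145,0.047,0],"yaw": 0},{"dp": [-0.19,0.071,0],"yaw": 0},{"dp": [-0.232,0.099,0],"yaw": 0},{"dp": [-0.273,0.13,0],"yaw": 0},{"dp": [-0.31,0.164,0],"yaw": 0},{"dp": [-0.344,0.202,0],"yaw": 0},{"dp": [-0.344,0.202,0],"yaw": 0}])

```text
t: 11.7
tool_pos: [527.0, -151.0, 193.4]
orientation: [[0.947, 0.32, -0.001], [0.32, -0.947, -0.0], [-0.001, -0.0, -1.0]]
wrist_force: [0.7, 1.1, 9.1]
grip_width: 25.6
grip_force: 59.7
```

Request:
apply_moves(targets=[{"dp": [-0.031,0.041,0],"yaw": 0},{"dp": [-0.058,0.084,0],"yaw": 0},{"dp": [-0.081,0.129,0],"yaw": 0},{"dp": [-0.1,0.176,0],"yaw": 0},{"dp": [-0.115,0.225,0],"yaw": 0},{"dp": [-0.126,0.275,0],"yaw": 0},{"dp": [-0.132,0.325,0],"yaw": 0},{"dp": [-0.134,0.376,0],"yaw": 0},{"dp": [-0.134,0.376,0],"yaw": 0}])

```text
t: 12.45
tool_pos: [511.7, -105.6, 193.4]
orientation: [[0.947, 0.32, 0.0], [0.32, -0.947, 0.0], [0.0, 0.0, -1.0]]
wrist_force: [1.9, 0.9, 7.0]
grip_width: 25.0
grip_force: 59.7
```

Request:
apply_moves(targets=[{"dp": [0.003,0.051,0],"yaw": 0},{"dp": [0.01,0.101,0],"yaw": 0},{"dp": [0.021,0.151,0],"yaw": 0},{"dp": [0.037,0.199,0],"yaw": 0},{"dp": [0.057,0.246,0],"yaw": 0},{"dp": [0.057,0.246,0],"yaw": 0}])

```text
t: 12.95
tool_pos: [518.3, -77.7, 193.4]
orientation: [[0.948, 0.319, -0.001], [0.319, -0.948, -0.002], [-0.001, 0.001, -1.0]]
wrist_force: [-1.8, -4.4, 11.1]
grip_width: 25.6
grip_force: 59.8
```

Request:
apply_moves(targets=[{"dp": [0.023,0.045,0],"yaw": 0},{"dp": [0.051,0.088,0],"yaw": 0},{"dp": [0.082,0.128,0],"yaw": 0},{"dp": [0.117,0.165,0],"yaw": 0},{"dp": [0.117,0.165,0],"yaw": 0}])

```text
t: 13.37
tool_pos: [531.3, -58.7, 193.3]
orientation: [[0.948, 0.318, -0.003], [0.318, -0.948, -0.002], [-0.004, 0.001, -1.0]]
wrist_force: [-7.8, -3.5, 15.1]
grip_width: 25.5
grip_force: 60.3
```

Request:
apply_moves(targets=[{"dp": [0.038,0.035,0],"yaw": 0},{"dp": [0.078,0.065,0],"yaw": 0},{"dp": [0.121,0.092,0],"yaw": 0},{"dp": [0.167,0.115,0],"yaw": 0},{"dp": [0.167,0.115,0],"yaw": 0}])

```text
t: 13.78
tool_pos: [552.3, -43.4, 193.3]
orientation: [[0.948, 0.319, -0.002], [0.319, -0.948, -0.0], [-0.002, -0.0, -1.0]]
wrist_force: [-2.1, -0.1, 11.6]
grip_width: 25.4
grip_force: 59.9
```

Request:
apply_moves(targets=[{"dp": [0.047,0.02,0],"yaw": 0},{"dp": [0.095,0.035,0],"yaw": 0},{"dp": [0.095,0.035,0],"yaw": 0}])

```text
t: 14.03
tool_pos: [564.7, -38.9, 193.3]
orientation: [[0.948, 0.32, 0.001], [0.32, -0.948, 0.0], [0.001, 0.0, -1.0]]
wrist_force: [2.0, 0.9, 9.0]
grip_width: 25.2
grip_force: 59.6
```

Request:
apply_moves(targets=[{"dp": [0.05,0.01,0],"yaw": 0},{"dp": [0.101,0.017,0],"yaw": 0},{"dp": [0.152,0.018,0],"yaw": 0},{"dp": [0.202,0.016,0],"yaw": 0},{"dp": [0.202,0.016,0],"yaw": 0}])

```text
t: 14.45
tool_pos: [590.2, -37.4, 193.4]
orientation: [[0.948, 0.319, 0.003], [0.319, -0.948, 0.0], [0.003, 0.001, -1.0]]
wrist_force: [9.3, -0.6, 5.1]
grip_width: 25.5
grip_force: 59.4
```

Request:
apply_moves(targets=[{"dp": [0.044,-0.006,0],"yaw": 0},{"dp": [0.087,-0.015,0],"yaw": 0},{"dp": [0.13,-0.027,0],"yaw": 0},{"dp": [0.13,-0.027,0],"yaw": 0}])

```text
t: 14.78
tool_pos: [603.5, -40.4, 193.4]
orientation: [[0.948, 0.319, -0.002], [0.319, -0.948, 0.0], [-0.002, -0.001, -1.0]]
wrist_force: [-3.7, 2.1, 12.1]
grip_width: 25.4
grip_force: 60.0
```

Request:
apply_moves(targets=[{"dp": [0.038,-0.015,0],"yaw": 0},{"dp": [0.075,-0.031,0],"yaw": 0},{"dp": [0.075,-0.031,0],"yaw": 0}])

```text
t: 15.03
tool_pos: [612.5, -44.0, 193.4]
orientation: [[0.948, 0.319, -0.001], [0.319, -0.948, 0.001], [-0.001, -0.001, -1.0]]
wrist_force: [-2.0, 1.3, 10.7]
grip_width: 25.4
grip_force: 60.0
```

Request:
apply_moves(targets=[{"dp": [0.043,-0.024,0],"yaw": 0},{"dp": [0.083,-0.051,0],"yaw": 0},{"dp": [0.122,-0.081,0],"yaw": 0},{"dp": [0.157,-0.115,0],"yaw": 0},{"dp": [0.19,-0.151,0],"yaw": 0},{"dp": [0.19,-0.151,0],"yaw": 0}])

```text
t: 15.53
tool_pos: [637.0, -64.2, 193.5]
orientation: [[0.948, 0.318, 0.002], [0.318, -0.948, -0.001], [0.002, 0.002, -1.0]]
wrist_force: [5.9, -3.3, 6.9]
grip_width: 25.4
grip_force: 59.7
```

```bash
python3 arc.py 635.44 -62.67 5 580 620 660 700 740 780 820 850 865 875 890 902 908
```

```text
620.0 [{"dp": [0.031, -0.041, 0], "yaw": 0}, {"dp": [0.058, -0.084, 0], "yaw": 0}, {"dp": [0.081, -0.129, 0], "yaw": 0}, {"dp": [0.1, -0.176, 0], "yaw": 0}, {"dp": [0.115, -0.225, 0], "yaw": 0}, {"dp": [0.126, -0.275, 0], "yaw": 0}, {"dp": [0.132, -0.325, 0], "yaw": 0}, {"dp": [0.134, -0.376, 0], "yaw": 0}, {"dp": [0.134, -0.376, 0], "yaw": 0}]
660.0 [{"dp": [-0.003, -0.051, 0], "yaw": 0}, {"dp": [-0.01, -0.101, 0], "yaw": 0}, {"dp": [-0.021, -0.151, 0], "yaw": 0}, {"dp": [-0.037, -0.199, 0], "yaw": 0}, {"dp": [-0.057, -0.246, 0], "yaw": 0}, {"dp": [-0.08, -0.291, 0], "yaw": 0}, {"dp": [-0.108, -0.334, 0], "yaw": 0}, {"dp": [-0.139, -0.374, 0], "yaw": 0}, {"dp": [-0.139, -0.374, 0], "yaw": 0}]
700.0 [{"dp": [-0.035, -0.037, 0], "yaw": 0}, {"dp": [-0.073, -0.071, 0], "yaw": 0}, {"dp": [-0.113, -0.102, 0], "yaw": 0}, {"dp": [-0.156, -0.129, 0], "yaw": 0}, {"dp": [-0.202, -0.152, 0], "yaw": 0}, {"dp": [-0.249, -0.171, 0], "yaw": 0}, {"dp": [-0.297, -0.186, 0], "yaw": 0}, {"dp": [-0.347, -0.197, 0], "yaw": 0}, {"dp": [-0.347, -0.197, 0], "yaw": 0}]
740.0 [{"dp": [-0.051, -0.006, 0], "yaw
[... 1289 characters left out ...]
, 0.03, 0], "yaw": 0}, {"dp": [0.083, 0.057, 0], "yaw": 0}, {"dp": [0.129, 0.08, 0], "yaw": 0}, {"dp": [0.129, 0.08, 0], "yaw": 0}]
875.0 [{"dp": [0.047, 0.02, 0], "yaw": 0}, {"dp": [0.095, 0.035, 0], "yaw": 0}, {"dp": [0.095, 0.035, 0], "yaw": 0}]
890.0 [{"dp": [0.05, 0.01, 0], "yaw": 0}, {"dp": [0.101, 0.017, 0], "yaw": 0}, {"dp": [0.152, 0.018, 0], "yaw": 0}, {"dp": [0.152, 0.018, 0], "yaw": 0}]
902.0 [{"dp": [0.04, -0.001, 0], "yaw": 0}, {"dp": [0.081, -0.006, 0], "yaw": 0}, {"dp": [0.121, -0.013, 0], "yaw": 0}, {"dp": [0.121, -0.013, 0], "yaw": 0}]
908.0 [{"dp": [0.029, -0.008, 0], "yaw": 0}, {"dp": [0.059, -0.016, 0], "yaw": 0}, {"dp": [0.059, -0.016, 0], "yaw": 0}]
end [603.64 -40.83]
```

Request:
apply_moves(targets=[{"dp": [0.031,-0.041,0],"yaw": 0},{"dp": [0.058,-0.084,0],"yaw": 0},{"dp": [0.081,-0.129,0],"yaw": 0},{"dp": [0.1,-0.176,0],"yaw": 0},{"dp": [0.115,-0.225,0],"yaw": 0},{"dp": [0.126,-0.275,0],"yaw": 0},{"dp": [0.132,-0.325,0],"yaw": 0},{"dp": [0.134,-0.376,0],"yaw": 0},{"dp": [0.134,-0.376,0],"yaw": 0}])

```text
t: 16.28
tool_pos: [651.7, -109.3, 193.5]
orientation: [[0.948, 0.318, 0.0], [0.318, -0.948, -0.001], [-0.0, 0.001, -1.0]]
wrist_force: [0.3, -0.2, 8.8]
grip_width: 25.5
grip_force: 59.8
```

Request:
apply_moves(targets=[{"dp": [-0.003,-0.051,0],"yaw": 0},{"dp": [-0.01,-0.101,0],"yaw": 0},{"dp": [-0.021,-0.151,0],"yaw": 0},{"dp": [-0.037,-0.199,0],"yaw": 0},{"dp": [-0.057,-0.246,0],"yaw": 0},{"dp": [-0.08,-0.291,0],"yaw": 0},{"dp": [-0.108,-0.334,0],"yaw": 0},{"dp": [-0.139,-0.374,0],"yaw": 0},{"dp": [-0.139,-0.374,0],"yaw": 0}])

```text
t: 17.03
tool_pos: [634.1, -153.7, 193.5]
orientation: [[0.948, 0.318, -0.001], [0.318, -0.948, -0.001], [-0.001, 0.0, -1.0]]
wrist_force: [0.1, -0.9, 9.8]
grip_width: 25.7
grip_force: 59.8
```

Request:
apply_moves(targets=[{"dp": [-0.035,-0.037,0],"yaw": 0},{"dp": [-0.073,-0.071,0],"yaw": 0},{"dp": [-0.113,-0.102,0],"yaw": 0},{"dp": [-0.156,-0.129,0],"yaw": 0},{"dp": [-0.202,-0.152,0],"yaw": 0},{"dp": [-0.249,-0.171,0],"yaw": 0},{"dp": [-0.297,-0.186,0],"yaw": 0},{"dp": [-0.347,-0.197,0],"yaw": 0},{"dp": [-0.347,-0.197,0],"yaw": 0}])

```text
t: 17.78
tool_pos: [592.3, -176.5, 193.5]
orientation: [[0.948, 0.319, -0.001], [0.319, -0.948, -0.0], [-0.001, -0.0, -1.0]]
wrist_force: [0.0, 1.0, 8.8]
grip_width: 25.3
grip_force: 59.7
```

Request:
apply_moves(targets=[{"dp": [-0.051,-0.006,0],"yaw": 0},{"dp": [-0.102,-0.008,0],"yaw": 0},{"dp": [-0.152,-0.006,0],"yaw": 0},{"dp": [-0.203,0.001,0],"yaw": 0},{"dp": [-0.252,0.013,0],"yaw": 0},{"dp": [-0.301,0.028,0],"yaw": 0},{"dp": [-0.348,0.048,0],"yaw": 0},{"dp": [-0.393,0.072,0],"yaw": 0},{"dp": [-0.393,0.072,0],"yaw": 0}])

```text
t: 18.53
tool_pos: [545.3, -167.1, 193.4]
orientation: [[0.948, 0.319, -0.001], [0.319, -0.948, -0.0], [-0.001, -0.0, -1.0]]
wrist_force: [-0.2, 1.4, 8.4]
grip_width: 25.5
grip_force: 59.7
```

Request:
apply_moves(targets=[{"dp": [-0.042,0.028,0],"yaw": 0},{"dp": [-0.083,0.059,0],"yaw": 0},{"dp": [-0.12,0.093,0],"yaw": 0},{"dp": [-0.154,0.131,0],"yaw": 0},{"dp": [-0.185,0.172,0],"yaw": 0},{"dp": [-0.212,0.215,0],"yaw": 0},{"dp": [-0.235,0.26,0],"yaw": 0},{"dp": [-0.254,0.307,0],"yaw": 0},{"dp": [-0.254,0.307,0],"yaw": 0}])

```text
t: 19.28
tool_pos: [515.3, -129.6, 193.4]
orientation: [[0.947, 0.32, -0.0], [0.32, -0.947, 0.0], [-0.0, -0.0, -1.0]]
wrist_force: [0.9, 0.8, 8.3]
grip_width: 25.4
grip_force: 59.7
```

Request:
apply_moves(targets=[{"dp": [-0.015,0.049,0],"yaw": 0},{"dp": [-0.026,0.099,0],"yaw": 0},{"dp": [-0.032,0.149,0],"yaw": 0},{"dp": [-0.034,0.2,0],"yaw": 0},{"dp": [-0.031,0.251,0],"yaw": 0},{"dp": [-0.024,0.301,0],"yaw": 0},{"dp": [-0.013,0.351,0],"yaw": 0},{"dp": [0.003,0.399,0],"yaw": 0},{"dp": [0.003,0.399,0],"yaw": 0}])

```text
t: 20.03
tool_pos: [516.2, -82.6, 193.4]
orientation: [[0.947, 0.32, 0.0], [0.32, -0.947, -0.001], [-0.0, 0.001, -1.0]]
wrist_force: [-0.2, -2.8, 9.8]
grip_width: 25.4
grip_force: 59.8
```

```bash
python3 ft.py 518.3 -77.7 -1.8 -4.4 531.3 -58.7 -7.8 -3.5 552.3 -43.4 -2.1 -.1 564.7 -38.9 2 .9 590.2 -37.4 9.3 -.6 603.5 -40.4 -3.7 2.1 612.5 -44 -2 1.3 637 -64.2 5.9 -3.3
```

```text
phi 104.7 ft -4.7 fr -0.2
phi 123.7 ft -7.9 fr 3.2
phi 145.0 ft -2.0 fr 0.8
phi 155.8 ft 2.2 fr 0.4
phi 176.7 ft 9.3 fr 0.6
phi 187.8 ft -4.2 fr 0.8
phi 195.7 ft -2.4 fr 0.3
phi 221.8 ft 6.2 fr 2.6
```

Request:
apply_moves(targets=[{"dp": [0.02,0.047,0],"yaw": 0},{"dp": [0.043,0.092,0],"yaw": 0},{"dp": [0.071,0.135,0],"yaw": 0},{"dp": [0.102,0.175,0],"yaw": 0},{"dp": [0.137,0.212,0],"yaw": 0},{"dp": [0.175,0.247,0],"yaw": 0},{"dp": [0.175,0.247,0],"yaw": 0}])

```text
t: 20.62
tool_pos: [535.9, -54.2, 193.3]
orientation: [[0.948, 0.318, -0.003], [0.318, -0.948, -0.002], [-0.004, 0.001, -1.0]]
wrist_force: [-7.2, -3.1, 15.2]
grip_width: 25.6
grip_force: 60.3
```

Request:
apply_moves(targets=[{"dp": [0.04,0.03,0],"yaw": 0},{"dp": [0.083,0.057,0],"yaw": 0},{"dp": [0.129,0.08,0],"yaw": 0},{"dp": [0.129,0.08,0],"yaw": 0}])

```text
t: 20.95
tool_pos: [552.3, -43.4, 193.3]
orientation: [[0.948, 0.319, -0.002], [0.319, -0.948, -0.0], [-0.002, -0.0, -1.0]]
wrist_force: [-2.6, 0.3, 11.3]
grip_width: 25.6
grip_force: 59.9
```

Request:
apply_moves(targets=[{"dp": [0.047,0.02,0],"yaw": 0},{"dp": [0.095,0.035,0],"yaw": 0},{"dp": [0.095,0.035,0],"yaw": 0}])

```text
t: 21.2
tool_pos: [564.7, -38.9, 193.4]
orientation: [[0.948, 0.32, 0.001], [0.32, -0.948, 0.0], [0.001, -0.0, -1.0]]
wrist_force: [2.8, 1.1, 7.9]
grip_width: 25.6
grip_force: 59.6
```

Request:
apply_moves(targets=[{"dp": [0.05,0.01,0],"yaw": 0},{"dp": [0.101,0.017,0],"yaw": 0},{"dp": [0.152,0.018,0],"yaw": 0},{"dp": [0.152,0.018,0],"yaw": 0}])

```text
t: 21.53
tool_pos: [584.1, -36.9, 193.4]
orientation: [[0.948, 0.319, 0.003], [0.319, -0.948, 0.001], [0.003, 0.0, -1.0]]
wrist_force: [8.5, 0.9, 5.1]
grip_width: 25.2
grip_force: 59.4
```

Request:
apply_moves(targets=[{"dp": [0.04,-0.001,0],"yaw": 0},{"dp": [0.081,-0.006,0],"yaw": 0},{"dp": [0.121,-0.013,0],"yaw": 0},{"dp": [0.121,-0.013,0],"yaw": 0},{"dp": [0.121,-0.013,0],"yaw": 0}])

```text
t: 21.95
tool_pos: [598.1, -38.9, 193.5]
orientation: [[0.948, 0.319, 0.003], [0.319, -0.948, -0.0], [0.003, 0.001, -1.0]]
wrist_force: [8.4, 0.6, 4.4]
grip_width: 25.5
grip_force: 59.4
```

Request:
apply_moves(targets=[{"dp": [0.029,-0.008,0],"yaw": 0},{"dp": [0.059,-0.016,0],"yaw": 0},{"dp": [0.059,-0.016,0],"yaw": 0},{"dp": [0.059,-0.016,0],"yaw": 0},{"dp": [0.059,-0.016,0],"yaw": 0},{"dp": [0.059,-0.016,0],"yaw": 0}])

```text
t: 22.45
tool_pos: [603.0, -40.3, 193.4]
orientation: [[0.948, 0.319, -0.002], [0.319, -0.948, 0.0], [-0.002, -0.001, -1.0]]
wrist_force: [-3.1, 0.8, 11.5]
grip_width: 25.2
grip_force: 59.9
```

Request:
apply_moves(targets=[{"dp": [0,0,0],"yaw": 0},{"dp": [0,0,0],"yaw": 0},{"dp": [0,0,0],"yaw": 0},{"dp": [0,0,0],"yaw": 0},{"dp": [0,0,0],"yaw": 0},{"dp": [0,0,0],"yaw": 0},{"dp": [0,0,0],"yaw": 0},{"dp": [0,0,0],"yaw": 0}], fingers=55)

```text
t: 23.12
tool_pos: [603.6, -40.9, 192.8]
orientation: [[0.948, 0.319, -0.0], [0.319, -0.948, 0.0], [-0.0, -0.0, -1.0]]
wrist_force: [0.2, 0.7, -0.6]
grip_width: 54.7
grip_force: 0.0
```

Run:
```python
from bench import bot
import cv2
s=bot.get_state();print(s["tool_pos"],s["wrist_force"],s["grip_width"])
cv2.imwrite("pics/wrist3.png",bot.capture("wrist")[:,:,::-1])
```

```text
[603.59018343 -40.85173893 192.84386667] [ 0.18098735  0.7258838  -0.60181753] 54.72723804932891
```

View pics/wrist3.png

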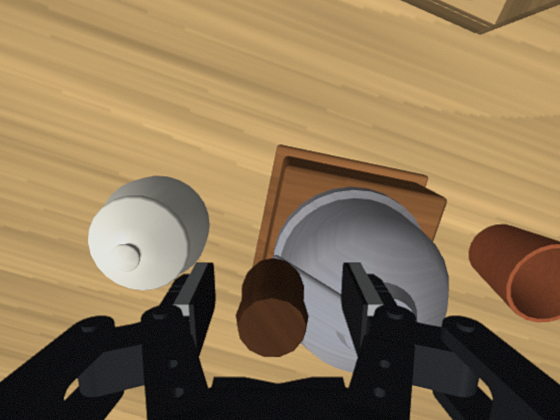

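The knob stays between the open pads at column ~272, so the crank has settled. I'll lift straight up.

Request:
apply_moves(targets=[{"dp": [0,0,0.1],"yaw": 0},{"dp": [0,0,0.25],"yaw": 0},{"dp": [0,0,0.45],"yaw": 0},{"dp": [0,0,0.65],"yaw": 0},{"dp": [0,0,0.8],"yaw": 0},{"dp": [0,0,0.8],"yaw": 0},{"dp": [0,0,0.8],"yaw": 0}])

```text
t: 23.75
tool_pos: [604.2, -40.7, 290.8]
orientation: [[0.948, 0.319, 0.003], [0.319, -0.948, -0.0], [0.003, 0.001, -1.0]]
wrist_force: [-0.6, -0.1, 0.3]
grip_width: 55.2
grip_force: 0.0
```

Run:
```python
from bench import bot
import cv2
s=bot.get_state();print(s["tool_pos"],s["wrist_force"])
im=bot.capture("scene")[:,:,::-1]
cv2.imwrite("pics/scene4.png",cv2.resize(im[130:310,60:340],None,fx=2.5,fy=2.5,interpolation=2))
```

```text
[604.22533839 -40.67681437 290.76017768] [-0.62514228 -0.08527194  0.26316302]
```

View pics/scene4.png

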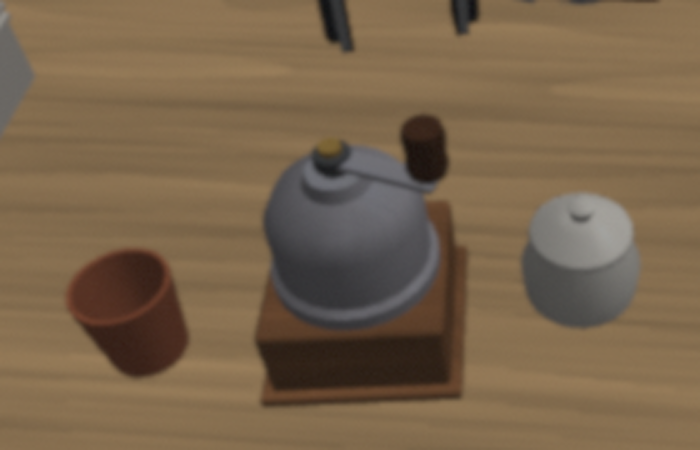

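The crop shows the knob at (424,149), which is (229.6,189.6) in the full picture. The gripper is clear of it, and the pot and cup haven't moved. I'll check the crank angle and hand in only if it's in the rest.

Run:
```python
from h import *
p=atz("scene",229.6,189.6,206);d=p[:2]-[581.5,-107.3]
phi=(-100.4-np.degrees(np.arctan2(d[1],d[0])))%360;print(p,np.hypot(*d),phi)
if 180<phi<198: print(bot.hand_in())
```

```text
[597.77499051 -39.42162169 206.        ] 69.80221743497583 183.08310608600914
the job is handed in; nothing more can be done
None
```

The crank went clockwise over the tight spot three times and is now let go and standing in its rest notch; the pot and cup look unmoved and the job is handed in, but no verdict came back.

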